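Set up the folding reel stand

ROBOT

A 6-joint arm with a two-finger parallel gripper is mounted at the origin on the work surface. World frame = base frame: x ahead of the robot, y to its left, z up, the work surface at z = 0. Lengths are in m, angles in rad, forces in N, time in s.
With the tool pointing down it reaches from about 0.25 to 0.775 m from the base axis. Payload 4 kg.
Tool frame: the origin (TCP) lies at the centre of the arm's flange, where the gripper is bolted on; the fingertips stand 199 mm ahead of it and the grasp point (between the pads) lies 180 mm ahead of it (robot.tcp_to_tips is the z of the fingertips in the tool frame, in m); z points along the fingers, y is the line along which they close (so a half turn about z gives the same grasp; the last joint's range is limited). The gripper opens to 94 mm and grips with 3 to 60 N. Pads are 16 mm wide; open, the fingers measure 119 mm over their backs; the gripper's body (75 mm by 177 mm) begins 78 mm behind the grasp point.
Start: joints at [1.003, 0.087, 1.371, -0, 1.684, -0.103], TCP at [0.247, 0.492, 0.405] pointing down, gripper open.
Joint ranges: [-3.1, 3.1], [-0.76, 2.03], [0.27, 2.55], [-1.08, 4.22], [0.17, 2.65], [-2.57, 2.57]. Speed limits (rad/s): [2.79, 2.79, 3.14, 3.14, 3.14, 3.14].

INTERFACE

Orientations are given as [roll, pitch, yaw] about the fixed x, y, z axes, in that order (R = Rz(yaw) Ry(pitch) Rx(roll)).
In Python, from bench import robot gives the robot as it stands.
- The arm moves only by the tool play_rows, never from a script. Its arguments are lists of equal length, an entry for each row: "translation": the shift along the tool's x, y, z scaled (see below), a list of three; "twist": the turn, a rotation vector about the tool's x, y, z scaled (see below), a list of three; "gripper": the opening, from -1 (shut) to 1 (fully open). A call has 1 to 8 rows; each row shifts and turns the commanded pose from where the row before left it, along the tool's axes as they then stand; what a row does not reach is not made up. The controller multiplies each number of a shift by 0.04 m and each number of a turn by 0.1 rad. A row lasts 1/10 s, in which the tool goes at most 50 mm and 8.59 degrees, less where a joint would pass 70% of its speed; a pose out of reach is approached as far as the arm can. A call with a number of a shift or a turn outside -1 to 1 is refused whole. A call with a gripper value outside its range is refused whole. The fingers move at their own pace and stop on an object; the grip force is fixed at half the most. Time passes only in rows, so rows that do not move let the fingers close. It gives the time, the measured TCP pose, the force, the opening and the grip force at its end, in the units of the state.
- robot.get_obs(): the state, without advancing time (a new reading comes with each control period).
- robot.snapshot(name): name is "scene" or "top" or "wrist"; returns the picture (384x512x3 uint8, red, green, blue); there is no depth.
- robot.camera_model(name): a dict with "camera_matrix" (3x3 intrinsics, pixels), "rvec" (rotation vector, rad) and "tvec" (3), from world to camera coordinates, as OpenCV has them. Camera axes: x right, y down, z forward; pixel columns grow to the right and rows downward; lengths in m; the calibration is good to about 2 mm. A picture is of the moment at which its call begins: read the wrist's pose just before it. camera_model takes no time and is no camera call; for the wrist camera it gives the pose at the moment of the call.
- robot.close_job(): hands the job in; it is judged then, once.
Trained networks look in the newest picture that a camera, given by its name, has taken for a name from the list of things; names that differ only in an ending like _2 or _b are one class to them, and where a whole thing is asked for, a point or a joint stands for the part that bears it (a point fixed in the world has none). Each returns a list of dicts, best first, with "score" (0 to 1); they miss things now and then, are a little off and sometimes report something else, mostly with a low value. They report only what shows in the picture. A call takes as long as a camera call. They do not tell look-alikes from the thing itself.
- robot.recognise(name, camera): "centre" ([x, y, z] in m, in world coordinates, good to about 4 mm: the middle of the surface that is visible of it).
- robot.spot_point(name, camera): "centre" ([x, y, z] in m, in world coordinates, good to about 4 mm: a listed point, or the origin of a listed thing).
The state is a dict: "time": time; "joint_positions": joint angles; "qvel": joint speeds; "joint_torque": joint torques, N m; "tool_pos": TCP position; "ee_rot": TCP orientation; "wrist_force": force on the tool from outside, world axes, zero at the start; "wrist_torque": the same for the moment, N m; "width": finger opening in m; "finger_force": force on a finger pad.
Only numpy, scipy, OpenCV 4.12 (cv2) and the standard library are available. Lean on these libraries where they do the work, as an engineer would, in place of code of your own. Each camera call takes 0.05 s, during which the arm holds its last target. There are 200 camera calls.

TASK

Set up the folding reel stand on the bench: swing its mast up past the spring's centre until it snaps upright and stays there by itself. Then slide the tall grey sleeve (not the short one of the same diameter) down over the mast's spigot until it sits fully home on the collar; lower it gently, do not let it drop, and leave everything else on the bench where it is.

Things in the scene. Friction and masses are not known exactly. Their poses are not given: they have to be found in the camera images.
- stand: Folding reel stand, screwed down (immovable): dark steel base plate 190 x 120 x 12 mm (x -70 to 120 mm, y +-60 mm) with two cheek plates (68 mm high, 50 mm over their outsides) carrying a hinged mast. Origin on the bench under the hinge, whose axis is 50 mm up; x along the folded mast towards its tip, y along the hinge pin. A rubber rest, 32 mm high, is under the mast at x = 68 to 80 mm.
- mast (a joint): Mast angle, rad: 0 = folded, level along the stand's +x, its axis 50 mm above the bench; 1.571 = open, upright above the hinge, at its stop. A spring drives it away from the middle: let go below about 1.0 rad it falls back folded, above that it snaps open and stays. Lifting it from folded takes about 7 N at the spigot; upright, about 3 N sideways at the tip would fold it.
- spigot_grip (a point): Point on the spigot's axis, 122 mm from the hinge axis, moves with the mast (x to the tip, y along the hinge pin). From the hinge: 26 mm square tube to 85 mm, 50 mm collar 85 to 93 mm, round spigot of 26 mm diameter 93 to 143 mm, cone to 10 mm diameter at 165 mm. Gripped with a finger either side in y, from above, the mast pivots between the fingers as it swings up.
- collar (a point): Centre of the collar's face on which the sleeve's end must sit, 93 mm from the hinge axis (143 mm above the bench when the mast is upright); moves with the mast. x points along the mast to its tip (up when upright).
- hub_seat (a point): Where the middle of the seated sleeve belongs: on the mast's axis 45 mm beyond the collar face, 138 mm from the hinge axis; moves with the mast. x points along the mast to its tip (up when upright).
- sleeve: Tall sleeve of grey plastic, a plain tube open at both ends: 90 mm long, 46 mm outside diameter, 30 mm bore, about 0.1 kg, standing upright on the bench. Origin at the centre of its lower end; z along its axis.
- sleeve_mid (a point): Middle of the tall sleeve on its axis, 45 mm from either end.
- coupling: Short coupling of the same grey plastic and the same diameter (46 mm, bore 30 mm) but only 50 mm tall, standing on the bench; not to be used. Origin at the centre of its lower end.
- spray_can: Metal can, 52 mm diameter, 120 mm tall, standing on the bench; leave it. Origin at the centre of its underside.
- junction_box: Open white square junction box, 100 x 100 x 50 mm; leave it. Origin at the centre of its underside.
- tape_roll: Black roll of 100 mm diameter, 25 mm high, lying flat; leave it. Origin at the centre of its underside.
- screwdriver: Screwdriver lying on the bench; leave it. Origin under its middle, x along it.
- tee: Grey plastic tee fitting, 90 x 66 x 36 mm, lying on the bench; leave it. Origin at the middle of its long run, on the bench.
- carton_small: Small cardboard box, 100 x 160 x 70 mm; leave it. Origin at the centre of its underside.
Mind the look-alikes: they are no part of the job. What is shaped like the sleeve but pink, red or yellow is not meant.

How it is judged:
By the outcome, as a careful person would: the job done as asked, in the order asked, and still so for the second after the job is handed in, with the robot touching nothing.
It also fails if it takes over 61 s, if anything falls off the work surface, if the arm or the gripper's body presses on something with over 40 N, if the wrist force passes 120 N, or if a joint passes its speed limit or range.

## Working session

There is one attempt and no reset: what is moved stays moved. The work goes in short steps, Python scripts to look and compute and a tool call to move; the robot and the scene stay as the last step left them, time stands still between calls to the robot, and variables do not carry over. Pictures are saved under pics/ and viewed, at most 10 in all, crops included, and the job is handed in when it is done.

Besides the shell and the picture viewer there is one more tool, called after "Emit:" as name(argument=value, ...), one argument or row to a line, values as JSON. play_rows: Moves the arm, as the interface text tells. Its arguments: {"type":"object","properties":{"translation":{"type":"array","items":{"type":"array","items":{"type":"number","minimum":-1,"maximum":1}}},"twist":{"type":"array","items":{"type":"array","items":{"type":"number","minimum":-1,"maximum":1}}},"gripper":{"type":"array","items":{"type":"number"}}},"required":["translation","twist","gripper"]}

```bash
mkdir -p pics; cat > h.py <<'E'
import numpy as np, cv2
from bench import robot
from scipy.spatial.transform import Rotation as R
def save(cam,name):
    im=robot.snapshot(cam); cv2.imwrite(f'pics/{name}.png',im[:,:,::-1]); return im
def proj(cam,p):
    m=robot.camera_model(cam); return cv2.projectPoints(np.array(p,float).reshape(-1,3),np.array(m['rvec']),np.array(m['tvec']),np.array(m['camera_matrix']),None)[0].reshape(-1,2)
def ray(cam,px,z):
    m=robot.camera_model(cam); Rm=cv2.Rodrigues(np.array(m['rvec'],float))[0]; c=-Rm.T@np.array(m['tvec']).ravel()
    d=Rm.T@np.linalg.inv(m['camera_matrix'])@np.array([*px,1.]); return c+d*(z-c[2])/d[2]
E
python3 - <<'E'
from h import *
a=save('scene','s1'); b=save('top','t1')
cv2.imwrite('pics/both.png',cv2.resize(np.vstack([a,b])[:,:,::-1],None,fx=.78,fy=.78))
for n in ['stand','spigot_grip','collar','sleeve','coupling','spray_can','tape_roll','junction_box','carton_small','tee','screwdriver']:
  for c in ['top','scene']:
    for d in robot.spot_point(n,c)[:4]: print(n,c,round(d['score'],2),np.round(d['centre'],3),proj(c,d['centre']).round()[0])
print(robot.get_obs())
E
```

```text
stand top 0.73 [0.539 0.239 0.002] [182. 219.]
stand scene 0.74 [0.538 0.242 0.003] [274. 174.]
spigot_grip top 0.7 [0.416 0.255 0.048] [172. 264.]
spigot_grip scene 0.84 [0.416 0.255 0.049] [243. 149.]
spigot_grip scene 0.64 [0.449 0.251 0.05 ] [251. 152.]
spigot_grip scene 0.29 [ 0.475 -0.154  0.046] [171. 230.]
collar top 0.79 [0.449 0.248 0.05 ] [175. 252.]
collar scene 0.78 [0.447 0.251 0.052] [251. 151.]
collar scene 0.47 [ 0.731 -0.054 -0.002] [290. 260.]
sleeve top 0.62 [ 0.473 -0.163  0.006] [323. 242.]
sleeve top 0.53 [ 0.397 -0.104  0.002] [303. 269.]
sleeve top 0.52 [ 0.468 -0.07   0.005] [291. 244.]
sleeve top 0.49 [ 0.563 -0.129 -0.002] [310. 210.]
sleeve scene 0.93 [ 0.471 -0.158  0.001] [170. 244.]
sleeve scene 0.9 [ 0.401 -0.105  0.003] [163. 221.]
sleeve scene 0.63 [ 0.564 -0.128  0.   ] [210. 252.]
sleeve scene 0.61 [ 0.471 -0.073 -0.003] [193. 226.]
coupling top 0.6 [ 0.457 -0.316  0.003] [377. 247.]
coupling scene 0.65 [ 0.459 -0.318  0.002] [113. 290.]
coupling scene 0.15 [ 0.478 -0.157  0.047] [171. 231.]
spray_can top 0.62 [ 0.618 -0.226 -0.   ] [344. 191.]
sp
[... 1052 characters left out ...]
joint_positions': array([ 1.00293020e+00,  8.71931832e-02,  1.37069498e+00,  1.32794023e-05,
        1.68362089e+00, -1.03085593e-01]), 'qvel': array([-1.03630074e-03, -1.17899374e-05, -1.20828489e-03, -8.44105288e-04,
        2.35861308e-04,  7.43163937e-05]), 'joint_torque': array([ 1.46787032e-03, -3.40026534e+01, -3.02609146e+01,  7.20762578e-02,
        2.34765845e-02, -1.00111919e-05]), 'tool_pos': array([0.24651796, 0.49165532, 0.40471215]), 'ee_rot': array([ 3.14150815e+00, -4.52275351e-06,  2.67681361e+00]), 'wrist_force': array([ 0.74793263, -0.5808363 ,  0.27835856]), 'wrist_torque': array([-0.04599464, -0.03717237,  0.01752753]), 'finger_force': 0.0, 'width': 0.09397866905370396}
```

View pics/both.png

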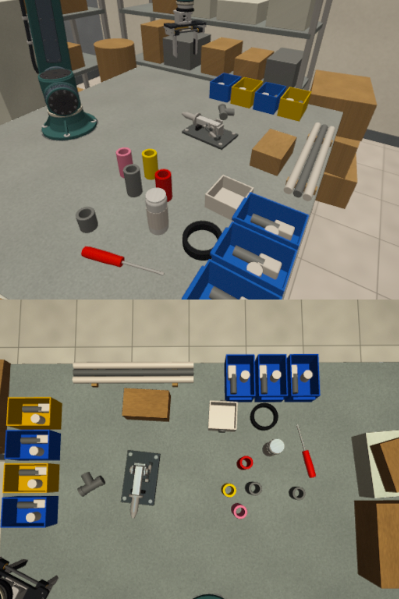

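```bash
cat >> h.py <<'E'
def plan(grasp,yaw=None,n=None):
    "rows to bring the grasp point to `grasp`, tool down, with yaw; translation first then turn"
    o=robot.get_obs(); T=R.from_euler('xyz',o['ee_rot']); p=np.array(grasp)+[0,0,.18]
    d=T.inv().apply(p-o['tool_pos'])/.04
    print('trans units tool',d.round(3),'dist',np.linalg.norm(d).round(2))
    if yaw is not None:
        rv=(T.inv()*R.from_euler('xyz',[np.pi,0,yaw])).as_rotvec()/.1; print('twist units',rv.round(3))
E
python3 - <<'E'
from h import *
a=cv2.imread('pics/s1.png'); b=cv2.imread('pics/t1.png')
c1=cv2.resize(a[160:290,70:270],None,fx=3,fy=3,interpolation=2); c2=cv2.resize(a[100:200,200:350],(600,200*2)[0:2],interpolation=2)
cv2.imwrite('pics/c1.png',cv2.resize(np.vstack([c1,c2])[:, :],None,fx=.75,fy=.75))
plan([.425,.254,.20],3.02)
E
```

```text
trans units tool [-6.652 -3.311  0.617] dist 7.46
twist units [ 1.000e-03  0.000e+00 -3.432e+00]
```

View pics/c1.png

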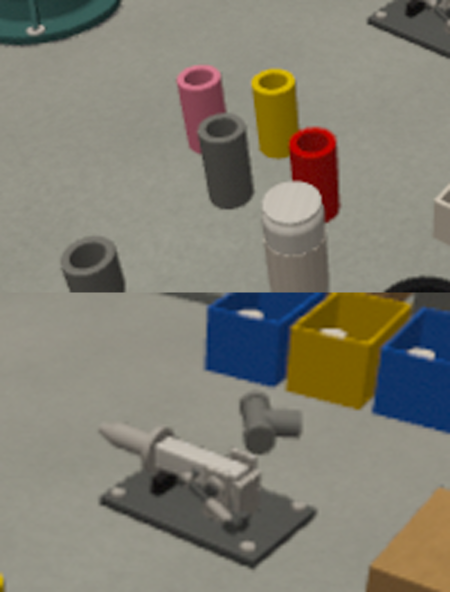

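Candidates in the scene picture are tall grey (170,231), short grey coupling (113,280), pink (160,209), yellow (193,210) and red (210,237). I choose the tall grey one at (170,231), world about (0.472,-0.160). The mast is folded, with its tip towards the robot at (243,149).

Emit:
play_rows(
  translation=[
    [-0.83,-0.41,0.08],
    [-0.83,-0.41,0.08],
    [-0.83,-0.41,0.08],
    [-0.83,-0.41,0.08],
    [-0.83,-0.41,0.08],
    [-0.83,-0.41,0.08],
    [-0.83,-0.41,0.08],
    [-0.83,-0.41,0.08],
  ],
  twist=[
    [0,0,0],
    [0,0,0],
    [0,0,0],
    [0,0,0],
    [0,0,0],
    [0,0,0],
    [0,0,0],
    [0,0,0],
  ],
  gripper=[1,1,1,1,1,1,1,1],
)

```text
time: 2.0
tool_pos: [0.4258, 0.254, 0.3792]
ee_rot: [3.141, 0.0, 2.677]
wrist_force: [0.1, -0.0, -0.1]
width: 0.0939
finger_force: 0.0
```

Emit:
play_rows(
  translation=[
    [0,0,0],
    [0,0,0],
    [0,0,0],
    [0,0,0],
    [0,0,0],
  ],
  twist=[
    [0,0,-0.86],
    [0,0,-0.86],
    [0,0,-0.86],
    [0,0,-0.86],
    [0,0,0],
  ],
  gripper=[1,1,1,1,1],
)

```text
time: 2.5
tool_pos: [0.4252, 0.2552, 0.3791]
ee_rot: [3.142, 0.0, 3.02]
wrist_force: [0.8, -0.2, -0.3]
width: 0.0939
finger_force: 0.0
```

```bash
python3 - <<'E'
from h import *
o=robot.get_obs();print(o['time'],o['tool_pos'],o['ee_rot'])
a=save('wrist','w1')
P=[]
for n in ['stand','spigot_grip','collar','hub_seat']:
    for d in robot.spot_point(n,'wrist')[:2]: print(n,round(d['score'],2),np.round(d['centre'],3),proj('wrist',d['centre']).round()[0])
E
```

```text
2.5 [0.42518048 0.25522924 0.37913268] [3.14150768e+00 1.19447499e-04 3.02043403e+00]
stand 0.88 [0.542 0.242 0.005] [262. 254.]
spigot_grip 0.74 [0.418 0.253 0.049] [259. 171.]
spigot_grip 0.5 [ 0.485  0.416 -0.002] [389. 198.]
collar 0.79 [0.452 0.25  0.05 ] [259. 202.]
hub_seat 0.94 [0.4   0.26  0.055] [263. 156.]
```

View pics/w1.png

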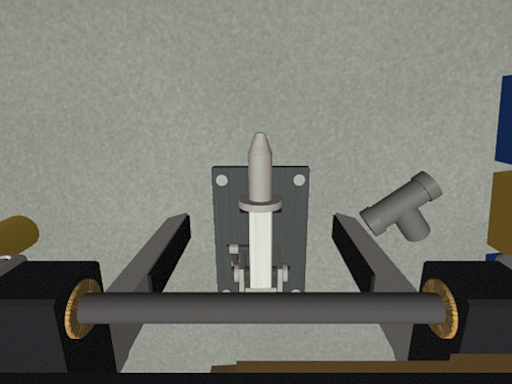

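The wrist view shows the mast nearly vertical in the picture: tip at (260,133), collar at (260,204), tube near the hinge at (262,285). The tool yaw is therefore about right.

```bash
python3 - <<'E'
from h import *
a=cv2.imread('pics/w1.png').astype(int)
# axis: left/right edges per row of bright mast
pts=[]
for r in [150,165,180,190,220,240,255]:
    row=a[r,225:295].min(1); bg=None
    print(r,[int(x) for x in row[::3]])
for px in [(260,133),(260,171),(260,204),(261.5,270)]: print(px,ray('wrist',px,.05).round(4))
# plate corners z=.012
for px in [(213,166),(308,166)]: print(px,ray('wrist',px,.012).round(4))
E
```

```text
150 [152, 148, 145, 144, 142, 144, 143, 139, 115, 143, 157, 161, 158, 143, 126, 75, 141, 146, 136, 142, 144, 143, 152, 138]
165 [126, 129, 130, 120, 123, 126, 125, 126, 118, 147, 161, 170, 166, 149, 138, 109, 120, 118, 119, 116, 120, 123, 121, 122]
180 [167, 81, 81, 82, 80, 77, 78, 78, 110, 148, 160, 169, 163, 149, 139, 109, 79, 81, 75, 79, 78, 81, 79, 168]
190 [83, 81, 79, 77, 78, 80, 82, 82, 112, 148, 162, 167, 161, 148, 138, 108, 78, 80, 75, 80, 81, 79, 82, 76]
220 [78, 75, 77, 83, 81, 79, 80, 79, 171, 215, 202, 211, 210, 207, 208, 197, 73, 78, 78, 81, 75, 76, 78, 77]
240 [79, 84, 78, 84, 79, 78, 81, 81, 158, 217, 204, 211, 213, 213, 210, 194, 72, 76, 76, 83, 75, 79, 83, 77]
255 [81, 81, 70, 70, 42, 82, 70, 72, 141, 220, 209, 212, 214, 216, 208, 197, 72, 73, 71, 80, 76, 77, 79, 79]
(260, 133) [0.3769 0.2597 0.05  ]
(260, 171) [0.4174 0.2547 0.05  ]
(260, 204) [0.4549 0.25   0.05  ]
(261.5, 270) [0.538  0.2416 0.05  ]
(213, 166) [0.4128 0.1977 0.012 ]
(308, 166) [0.4268 0.3121 0.012 ]
```

Emit:
play_rows(
  translation=[
    [0.18,0,0.75],
    [0,0,0.75],
    [0,0,0.75],
    [0,0,0.75],
    [0,0,0.5],
    [0,0,0.23],
    [0,0,0],
  ],
  twist=[
    [0,0,0],
    [0,0,0],
    [0,0,0],
    [0,0,0],
    [0,0,0],
    [0,0,0],
    [0,0,0],
  ],
  gripper=[1,1,1,1,1,1,1],
)

```text
time: 3.45
tool_pos: [0.4176, 0.256, 0.2287]
ee_rot: [-3.14, -0.002, 3.02]
wrist_force: [0.8, -0.5, 0.0]
width: 0.0937
finger_force: 0.0
```

Emit:
play_rows(
  translation=[
    [0,0,0],
    [0,0,0],
    [0,0,0],
    [0,0,0],
    [0,0,0],
    [0,0,0],
    [0,0,0],
    [0,0,0],
  ],
  twist=[
    [0,0,0],
    [0,0,0],
    [0,0,0],
    [0,0,0],
    [0,0,0],
    [0,0,0],
    [0,0,0],
    [0,0,0],
  ],
  gripper=[-1,-1,-1,-1,-1,-1,-1,-1],
)

```text
time: 4.25
tool_pos: [0.418, 0.2562, 0.2299]
ee_rot: [3.142, -0.0, 3.021]
wrist_force: [0.5, -0.2, -0.5]
width: 0.0336
finger_force: 0.0
```

Emit:
play_rows(
  translation=[
    [0,0,0],
    [0,0,0],
    [0,0,0],
    [-0.015,0,-0.299],
    [-0.044,0,-0.296],
    [-0.073,0,-0.29],
  ],
  twist=[
    [0,0,0],
    [0,0,0],
    [0,0,0],
    [0,0,0],
    [0,0,0],
    [0,0,0],
  ],
  gripper=[-1,-1,-1,-1,-1,-1],
)

```text
time: 4.85
tool_pos: [0.4228, 0.255, 0.2649]
ee_rot: [-3.139, -0.003, 3.021]
wrist_force: [0.9, -5.4, -8.1]
width: 0.0255
finger_force: 30.0
```

Emit:
play_rows(
  translation=[
    [-0.101,0,-0.282],
    [-0.128,0,-0.271],
    [-0.154,0,-0.257],
    [-0.178,0,-0.24],
    [-0.201,0,-0.222],
    [-0.222,0,-0.201],
    [-0.24,0,-0.178],
    [-0.257,0,-0.154],
  ],
  twist=[
    [0,0,0],
    [0,0,0],
    [0,0,0],
    [0,0,0],
    [0,0,0],
    [0,0,0],
    [0,0,0],
    [0,0,0],
  ],
  gripper=[-1,-1,-1,-1,-1,-1,-1,-1],
)

```text
time: 5.65
tool_pos: [0.482, 0.2479, 0.3385]
ee_rot: [-3.14, -0.002, 3.021]
wrist_force: [-0.8, -5.1, -4.0]
width: 0.0256
finger_force: 30.0
```

Emit:
play_rows(
  translation=[
    [-0.271,0,-0.128],
    [-0.282,0,-0.101],
    [-0.29,0,-0.073],
    [-0.296,0,-0.044],
    [-0.299,0,-0.015],
    [0,0,0],
    [0,0,0],
  ],
  twist=[
    [0,0,0],
    [0,0,0],
    [0,0,0],
    [0,0,0],
    [0,0,0],
    [0,0,0],
    [0,0,0],
  ],
  gripper=[-1,-1,-1,-1,-1,-1,-1],
)

```text
time: 6.35
tool_pos: [0.5407, 0.2406, 0.3548]
ee_rot: [3.141, 0.006, 3.019]
wrist_force: [3.4, -5.3, -2.3]
width: 0.0242
finger_force: 29.9
```

```bash
python3 - <<'E'
from h import *
o=robot.get_obs();print(o['time'],o['tool_pos'],o['ee_rot'],o['wrist_force'])
save('scene','s2')
for n in ['collar','spigot_grip','hub_seat']:
    for d in robot.spot_point(n,'scene')[:2]: print(n,round(d['score'],2),np.round(d['centre'],3))
E
```

```text
6.35 [0.54065131 0.24063308 0.354753  ] [3.14120493 0.00622772 3.01908966] [ 3.43424892 -5.32857867 -2.33548219]
collar 0.86 [0.533 0.243 0.144]
collar 0.37 [ 0.479 -0.159  0.043]
spigot_grip 0.59 [0.528 0.247 0.173]
spigot_grip 0.36 [0.536 0.242 0.142]
hub_seat 0.78 [0.531 0.244 0.186]
hub_seat 0.61 [ 0.738 -0.211  0.002]
```

Emit:
play_rows(
  translation=[
    [0,0,0],
    [0,0,0],
    [0,0,0],
    [0,0,0],
    [0,0,0],
    [0,0,-0.5],
    [0,0,-0.9],
    [0,0,-0.9],
  ],
  twist=[
    [0,0,0],
    [0,0,0],
    [0,0,0],
    [0,0,0],
    [0,0,0],
    [0,0,0],
    [0,0,0],
    [0,0,0],
  ],
  gripper=[1,1,1,1,1,1,1,1],
)

```text
time: 7.35
tool_pos: [0.5389, 0.2416, 0.4441]
ee_rot: [-3.141, -0.002, 3.021]
wrist_force: [-0.9, 0.7, -0.3]
width: 0.0845
finger_force: 0.0
```

Emit:
play_rows(
  translation=[
    [0,0,-0.8],
    [0,0,-0.6],
    [0,0,0],
    [0,0,0],
  ],
  twist=[
    [0,0,0],
    [0,0,0],
    [0,0,0],
    [0,0,0],
  ],
  gripper=[1,1,1,1],
)

```text
time: 7.75
tool_pos: [0.5391, 0.2416, 0.4995]
ee_rot: [3.141, 0.0, 3.021]
wrist_force: [0.4, -0.2, 0.8]
width: 0.0941
finger_force: 0.0
```

```bash
python3 - <<'E'
from h import *
o=robot.get_obs();print(o['time'],o['tool_pos'],o['ee_rot'],o['wrist_force'])
a=save('scene','s3')
for n in ['collar','spigot_grip','hub_seat']:
    for d in robot.spot_point(n,'scene')[:1]: print(n,round(d['score'],2),np.round(d['centre'],3))
w=save('wrist','w3')
for n in ['collar','spigot_grip','hub_seat','stand']:
    for d in robot.spot_point(n,'wrist')[:1]: print(n,round(d['score'],2),np.round(d['centre'],3))
save('top','t3')
for n in ['collar','spigot_grip','hub_seat']:
    for d in robot.spot_point(n,'top')[:1]: print(n,round(d['score'],2),np.round(d['centre'],3))
c=cv2.resize(a[60:220,180:393],(512,384))
cv2.imwrite('pics/v3.png',cv2.resize(np.vstack([c,w])[:,:,::-1],None,fx=.78,fy=.78))
# sleeve
print(proj('scene',[.539,.2404,.215]),proj('wrist',[[.539,.2404,.215],[.539,.2404,.143]]))
for c in ['scene','top']:
    for d in robot.spot_point('sleeve_mid',c): print(c,round(d['score'],2),np.round(d['centre'],3))
plan([.472,-.160,.24],o['ee_rot'][2])
E
```

```text
7.75 [0.53911439 0.24161865 0.49954014] [3.14122772e+00 1.23834362e-04 3.02104900e+00] [ 0.36328076 -0.17615581  0.82143874]
collar 0.72 [0.538 0.239 0.144]
spigot_grip 0.87 [0.538 0.24  0.174]
hub_seat 0.57 [0.54  0.242 0.188]
collar 0.6 [0.544 0.239 0.143]
spigot_grip 0.62 [0.542 0.241 0.172]
hub_seat 0.74 [0.538 0.241 0.189]
stand 0.75 [0.539 0.243 0.005]
hub_seat 0.53 [ 0.739 -0.207 -0.   ]
[[278.55172321 108.26166662]] [[260.45449265 189.12339352]
 [260.5424401  172.0725022 ]]
scene 0.92 [ 0.562 -0.131  0.046]
scene 0.74 [ 0.476 -0.156  0.044]
scene 0.65 [ 0.401 -0.106  0.044]
scene 0.61 [ 0.467 -0.071  0.048]
top 0.77 [ 0.471 -0.071  0.043]
top 0.72 [ 0.479 -0.159  0.039]
top 0.67 [ 0.558 -0.13   0.047]
trans units tool [  0.457 -10.166   1.999] dist 10.37
twist units [ 0.001  0.002 -0.002]
```

View pics/v3.png

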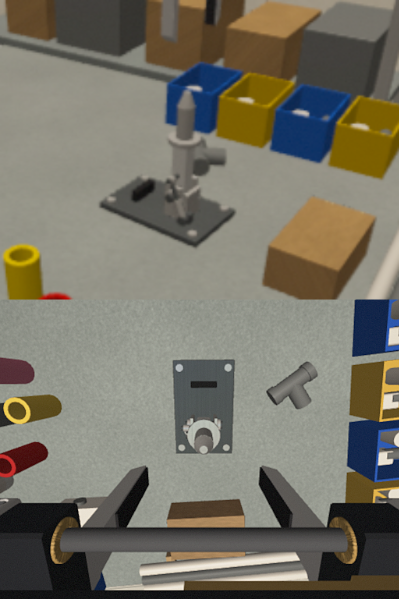

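The mast stands upright by itself with its tip at wrist pixel (260,188), matching the projection of (0.539,0.2405). Next I go above the tall grey sleeve.

Emit:
play_rows(
  translation=[
    [0.04,-0.85,0.17],
    [0.04,-0.85,0.17],
    [0.04,-0.85,0.17],
    [0.04,-0.85,0.17],
    [0.04,-0.85,0.17],
    [0.04,-0.85,0.17],
    [0.04,-0.85,0.17],
    [0.04,-0.85,0.17],
  ],
  twist=[
    [0,0,0],
    [0,0,0],
    [0,0,0],
    [0,0,0],
    [0,0,0],
    [0,0,0],
    [0,0,0],
    [0,0,0],
  ],
  gripper=[1,1,1,1,1,1,1,1],
)

```text
time: 9.3
tool_pos: [0.4931, -0.0283, 0.4455]
ee_rot: [3.142, 0.001, 3.021]
wrist_force: [-0.2, -0.1, -0.2]
width: 0.0939
finger_force: 0.0
```

Emit:
play_rows(
  translation=[
    [0.04,-0.85,0.17],
    [0.04,-0.85,0.17],
    [0.04,-0.85,0.17],
    [0.04,-0.85,0.17],
    [0,0,0],
    [0,0,0],
    [0,0,0],
    [0,0,0],
  ],
  twist=[
    [0,0,0],
    [0,0,0],
    [0,0,0],
    [0,0,0],
    [0,0,0.85],
    [0,0,0.85],
    [0,0,0.85],
    [0,0,0.85],
  ],
  gripper=[1,1,1,1,1,1,1,1],
)

```text
time: 10.1
tool_pos: [0.4708, -0.1614, 0.4184]
ee_rot: [3.141, 0.0, 2.677]
wrist_force: [-0.7, 0.2, -0.3]
width: 0.0941
finger_force: 0.0
```

Emit:
play_rows(
  translation=[
    [0,0,0],
    [0,0,0],
    [0,0,0],
    [0,0,0],
  ],
  twist=[
    [0,0,0.85],
    [0,0,0.85],
    [0,0,0],
    [0,0,0],
  ],
  gripper=[1,1,1,1],
)

```text
time: 10.5
tool_pos: [0.4709, -0.1612, 0.4184]
ee_rot: [3.141, 0.0, 2.513]
wrist_force: [0.4, 0.6, 0.7]
width: 0.0939
finger_force: 0.0
```

```bash
python3 - <<'E'
from h import *
o=robot.get_obs();print(o['time'],o['tool_pos'],o['ee_rot'])
save('wrist','w4')
for n in ['sleeve','sleeve_mid']:
    for d in robot.spot_point(n,'wrist'): print(n,round(d['score'],2),np.round(d['centre'],3),proj('wrist',d['centre']).round()[0])
E
```

```text
10.5 [ 0.47089871 -0.16122354  0.41842522] [3.14147292e+00 2.18695059e-04 2.51253653e+00]
sleeve 0.87 [ 0.4   -0.106  0.002] [264.  94.]
sleeve 0.85 [ 0.472 -0.073 -0.001] [315. 124.]
sleeve 0.64 [ 0.475 -0.153  0.003] [268. 161.]
sleeve 0.59 [ 0.568 -0.126  0.   ] [321. 202.]
sleeve_mid 0.81 [ 0.396 -0.104  0.046] [263.  88.]
sleeve_mid 0.78 [ 0.57  -0.126  0.044] [328. 214.]
sleeve_mid 0.69 [ 0.47  -0.069  0.041] [323. 124.]
sleeve_mid 0.57 [ 0.474 -0.156  0.046] [266. 169.]
```

View pics/w4.png

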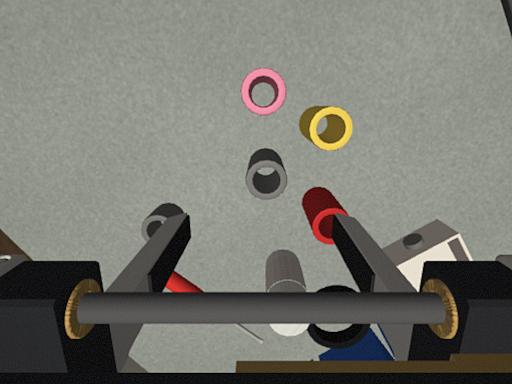

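The tall grey sleeve's rim is centred at about (267,181) in the wrist view. Pink (264,92), yellow (330,128), red (330,225) and the coupling (158,225) all stay clear of the finger line.

```bash
python3 - <<'E'
from h import *
p=ray('wrist',(266.5,180.5),.09);print(p)
plan([p[0],p[1],.062],2.513)
E
```

```text
[ 0.47677494 -0.15856615  0.09      ]
trans units tool [-0.079  0.139  4.409] dist 4.41
twist units [ 0.001  0.001 -0.013]
```

Emit:
play_rows(
  translation=[
    [-0.08,0.13,0.5],
    [0,0,0.75],
    [0,0,0.75],
    [0,0,0.75],
    [0,0,0.75],
    [0,0,0.6],
    [0,0,0.3],
    [0,0,0],
  ],
  twist=[
    [0,0,0],
    [0,0,0],
    [0,0,0],
    [0,0,0],
    [0,0,0],
    [0,0,0],
    [0,0,0],
    [0,0,0],
  ],
  gripper=[1,1,1,1,1,1,1,1],
)

```text
time: 11.45
tool_pos: [0.476, -0.1586, 0.2405]
ee_rot: [-3.141, -0.004, 2.511]
wrist_force: [-0.2, 0.8, -0.3]
width: 0.0941
finger_force: 0.0
```

Emit:
play_rows(
  translation=[
    [0,0,0],
    [0,0,0],
    [0,0,0],
    [0,0,0],
    [0,0,0],
    [0,0,0],
    [0,0,0],
    [0,0,0],
  ],
  twist=[
    [0,0,0],
    [0,0,0],
    [0,0,0],
    [0,0,0],
    [0,0,0],
    [0,0,0],
    [0,0,0],
    [0,0,0],
  ],
  gripper=[-1,-1,-1,-1,-1,-1,-1,-1],
)

```text
time: 12.25
tool_pos: [0.4766, -0.1589, 0.2424]
ee_rot: [3.141, 0.0, 2.511]
wrist_force: [-0.1, 0.1, 0.4]
width: 0.0463
finger_force: 30.0
```

Emit:
play_rows(
  translation=[
    [0,0,-0.4],
    [0,0,-0.8],
    [0,0,-0.8],
    [0,0,-0.8],
    [0,0,-0.8],
    [0,0,-0.8],
    [0,0,-0.8],
    [0,0,-0.8],
  ],
  twist=[
    [0,0,0],
    [0,0,0],
    [0,0,0],
    [0,0,0],
    [0,0,0],
    [0,0,0],
    [0,0,0],
    [0,0,0],
  ],
  gripper=[-1,-1,-1,-1,-1,-1,-1,-1],
)

```text
time: 13.05
tool_pos: [0.4764, -0.1589, 0.4832]
ee_rot: [-3.141, -0.001, 2.511]
wrist_force: [0.2, 0.4, -0.9]
width: 0.0457
finger_force: 30.0
```

```bash
python3 - <<'E'
from h import *
o=robot.get_obs();print(o['time'],o['tool_pos'],o['ee_rot'],o['wrist_force'])
w=save('wrist','w5'); cv2.imwrite('pics/w5c.png',cv2.resize(w[150:350,150:370,::-1],None,fx=2.5,fy=2.5))
g=np.array(o['tool_pos'])-[0,0,.18]
top=g+[0,0,.0276]
T=R.from_euler('xyz',o['ee_rot'])
t=np.linspace(0,2*np.pi,13)[:-1]
print(proj('wrist',top), proj('wrist',[top+[.015*np.cos(a),.015*np.sin(a),0] for a in t]).round(1).tolist())
plan([.539,.2407,.30],2.513)
E
```

```text
13.05 [ 0.47637988 -0.15887393  0.48316743] [-3.14145563e+00 -7.55660036e-04  2.51075422e+00] [ 0.19268427  0.39862015 -0.92149874]
[[261.33724632 252.75094312]] [[277.7, 272.8], [287.0, 262.9], [289.6, 250.0], [284.6, 237.5], [273.1, 228.9], [258.2, 226.8], [244.3, 231.8], [235.1, 242.4], [233.2, 255.5], [238.8, 267.5], [250.1, 275.5], [264.3, 277.4]]
trans units tool [4.629 8.99  0.211] dist 10.11
twist units [ 0.019  0.099 -0.023]
```

View pics/w5c.png

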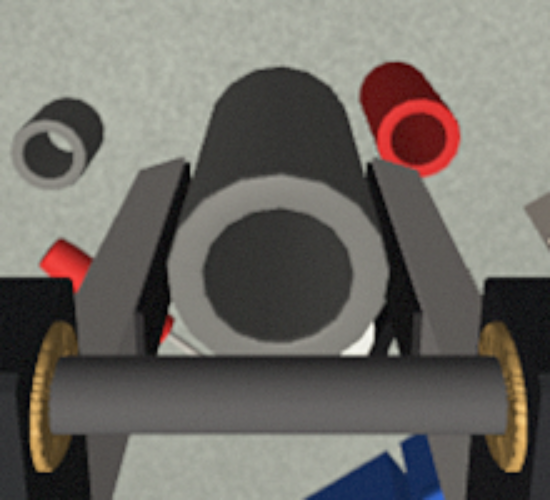

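```bash
python3 - <<'E'
from h import *
from scipy.optimize import least_squares
o=robot.get_obs(); g=np.array(o['tool_pos'])-[0,0,.18]; T=R.from_euler('xyz',o['ee_rot'])
t=np.linspace(0,2*np.pi,120)
def circ(r,h,v):
    dx,dy,dz,ti=v
    p=np.c_[r*np.cos(t),r*np.sin(t),0*t-h]   # tool frame: z down
    p=R.from_euler('y',ti).apply(p)+[dx,dy,.18+dz]
    return proj('wrist',T.apply(p)+o['tool_pos'])
def f(v,ti=0):
    v=[*v,ti] if len(v)==3 else v
    a=circ(.023,.0276,v); b=circ(.015,.0276,v); c=circ(.023,-.0624,v)
    return np.array([a[:,0].min()-217.2,a[:,0].max()-305.2,a[:,1].min()-219.6,b[:,1].min()-233.2,b[:,1].max()-286.8,b[:,0].min()-231.2,b[:,0].max()-291.2,c[:,1].min()-176.8])
for x0 in ([0,0,0],[0,0,0,0]):
    s=least_squares(f,x0,x_scale=.001); print(s.x.round(4),s.fun.round(1))
print(f([0,0,0]).round(1))
E
```

```text
[-0.0007 -0.0004  0.0018] [-0.6  0.6 -0.2  1.1 -0.5  0.9 -0.9 -0.6]
[-0.0007 -0.0004  0.0014 -0.0084] [-0.7  0.7 -0.5  0.8 -0.4  0.9 -0.9  0.1]
[-0.4  1.9 -0.1  1.3  0.4  1.3  0.2 -0.9]
```

Emit:
play_rows(
  translation=[
    [0.2,0.39,0],
    [0.39,0.76,0],
    [0.39,0.76,0],
    [0.39,0.76,0],
    [0.39,0.76,0],
    [0.39,0.76,0],
    [0.39,0.76,0],
    [0.39,0.76,0],
  ],
  twist=[
    [0,0,0],
    [0,0,0],
    [0,0,0],
    [0,0,0],
    [0,0,0],
    [0,0,0],
    [0,0,0],
    [0,0,0],
  ],
  gripper=[-1,-1,-1,-1,-1,-1,-1,-1],
)

```text
time: 13.9
tool_pos: [0.5167, 0.096, 0.4815]
ee_rot: [-3.141, -0.001, 2.511]
wrist_force: [0.5, -1.1, -1.3]
width: 0.0459
finger_force: 30.0
```

Emit:
play_rows(
  translation=[
    [0.39,0.76,0],
    [0.39,0.76,0],
    [0.39,0.76,0],
    [0.39,0.76,0],
    [0.17,0.25,0],
    [0,0,0],
    [0,0,0],
    [0,0,0],
  ],
  twist=[
    [0,0,0],
    [0,0,0],
    [0,0,0],
    [0,0,0],
    [0,0,0],
    [0,0,0],
    [0,0,0],
    [0,0,0],
  ],
  gripper=[-1,-1,-1,-1,-1,-1,-1,-1],
)

```text
time: 14.7
tool_pos: [0.5384, 0.2404, 0.4825]
ee_rot: [-3.141, 0.0, 2.509]
wrist_force: [0.1, -0.7, -0.7]
width: 0.0463
finger_force: 30.0
```

```bash
python3 - <<'E'
from h import *
o=robot.get_obs();print(o['time'],o['tool_pos'],o['ee_rot'],o['wrist_force'])
plan([.539,.2407,.30],2.513)
a=save('scene','s6'); 
for n in ['collar','sleeve','sleeve_mid']:
    for d in robot.spot_point(n,'scene')[:5]: print(n,round(d['score'],2),np.round(d['centre'],3))
b=save('top','t6')
c=a[50:190,205:345]
cv2.imwrite('pics/s6c.png',cv2.resize(c,None,fx=4,fy=4,interpolation=2)[:,:,::-1])
g=np.array(o['tool_pos'])-[0,0,.18]
print(proj('scene',[[.539,.2407,.215],[.539,.2407,.193],[g[0],g[1],.239],[g[0],g[1],.329]])-[205,50])
E
```

```text
14.7 [0.53838388 0.2404089  0.48250735] [-3.14131406e+00  4.91024267e-04  2.50903619e+00] [ 0.10050922 -0.70949578 -0.71511895]
trans units tool [-0.008  0.015  0.063] dist 0.06
twist units [-0.003  0.005 -0.04 ]
collar 0.62 [0.543 0.239 0.14 ]
sleeve 0.87 [0.537 0.24  0.239]
sleeve 0.81 [ 0.471 -0.071 -0.002]
sleeve 0.79 [ 0.402 -0.107 -0.004]
sleeve 0.69 [ 0.561 -0.134 -0.002]
sleeve_mid 0.88 [ 0.398 -0.107  0.045]
sleeve_mid 0.87 [0.538 0.243 0.286]
sleeve_mid 0.85 [ 0.471 -0.071  0.044]
sleeve_mid 0.56 [ 0.566 -0.131  0.048]
[[73.60157415 58.22568839]
 [73.1216108  65.83025274]
 [73.88508413 49.68498462]
 [76.03674693 15.35943912]]
```

View pics/s6c.png

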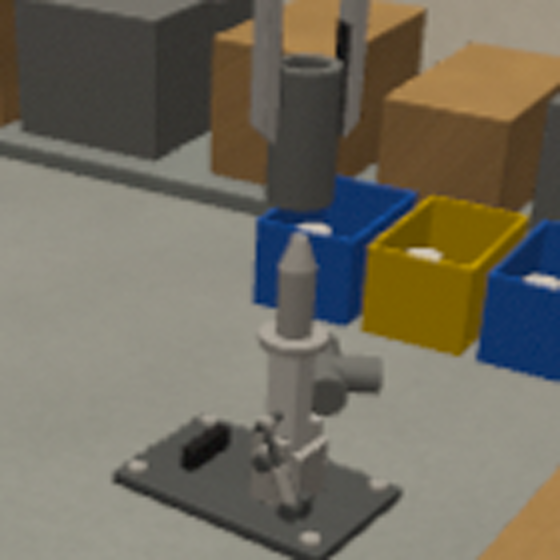

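Sleeve is lined up above the upright mast (tip at crop (297,235), sleeve end centre at (300,199)) to within about 1 mm. I lower slowly and watch the force.

Emit:
play_rows(
  translation=[
    [0,0,0.3],
    [0,0,0.25],
    [0,0,0.2],
    [0,0,0.15],
    [0,0,0.15],
    [0,0,0],
  ],
  twist=[
    [0,0,0],
    [0,0,0],
    [0,0,0],
    [0,0,0],
    [0,0,0],
    [0,0,0],
  ],
  gripper=[-1,-1,-1,-1,-1,-1],
)

```text
time: 15.55
tool_pos: [0.5383, 0.2418, 0.439]
ee_rot: [-3.14, -0.001, 2.511]
wrist_force: [-0.4, -0.3, -0.8]
width: 0.0464
finger_force: 30.0
```

Emit:
play_rows(
  translation=[
    [0,0,0.12],
    [0,0,0.12],
    [0,0,0.12],
    [0,0,0],
  ],
  twist=[
    [0,0,0],
    [0,0,0],
    [0,0,0],
    [0,0,0],
  ],
  gripper=[-1,-1,-1,-1],
)

```text
time: 15.95
tool_pos: [0.5387, 0.2415, 0.4252]
ee_rot: [-3.141, 0.001, 2.51]
wrist_force: [2.0, -1.3, -2.7]
width: 0.0462
finger_force: 30.0
```

Emit:
play_rows(
  translation=[
    [-0.02,0,0.15],
    [0,0,0.15],
    [0,0,0.15],
    [0,0,0.15],
    [0,0,0.15],
    [0,0,0.1],
    [0,0,0],
    [0,0,0],
  ],
  twist=[
    [0,0,0],
    [0,0,0],
    [0,0,0],
    [0,0,0],
    [0,0,0],
    [0,0,0],
    [0,0,0],
    [0,0,0],
  ],
  gripper=[-1,-1,-1,-1,-1,-1,-1,-1],
)

```text
time: 16.75
tool_pos: [0.5391, 0.2412, 0.3914]
ee_rot: [-3.141, -0.0, 2.511]
wrist_force: [1.2, -1.7, -2.9]
width: 0.046
finger_force: 30.0
```

Emit:
play_rows(
  translation=[
    [0,0,0.04],
    [0,0,0.04],
    [0,0,0.03],
    [0,0,0.02],
    [0,0,0],
  ],
  twist=[
    [0,0,0],
    [0,0,0],
    [0,0,0],
    [0,0,0],
    [0,0,0],
  ],
  gripper=[-1,-1,-1,-1,-1],
)

```text
time: 17.25
tool_pos: [0.5391, 0.2413, 0.3867]
ee_rot: [3.141, 0.0, 2.511]
wrist_force: [1.4, -1.1, -0.5]
width: 0.0459
finger_force: 30.0
```

Emit:
play_rows(
  translation=[
    [0,0,0.02],
    [0,0,0.02],
    [0,0,0],
  ],
  twist=[
    [0,0,0],
    [0,0,0],
    [0,0,0],
  ],
  gripper=[-1,-1,-1],
)

```text
time: 17.55
tool_pos: [0.539, 0.2413, 0.3854]
ee_rot: [3.141, 0.0, 2.511]
wrist_force: [1.7, -0.3, 1.4]
width: 0.0464
finger_force: 30.0
```

Emit:
play_rows(
  translation=[
    [0,0,0.03],
    [0,0,0.02],
    [0,0,0],
  ],
  twist=[
    [0,0,0],
    [0,0,0],
    [0,0,0],
  ],
  gripper=[-1,-1,-1],
)

```text
time: 17.85
tool_pos: [0.5388, 0.2412, 0.3853]
ee_rot: [3.14, 0.001, 2.511]
wrist_force: [-0.4, -2.2, 6.5]
width: 0.0461
finger_force: 30.0
```

The height stopped and the upward force rose to 6.5 N, so the sleeve is on the collar. I release and back off upward.

Emit:
play_rows(
  translation=[
    [0,0,-0.02],
    [0,0,0],
    [0,0,0],
    [0,0,0],
    [0,0,0],
    [0,0,0],
    [0,0,0],
    [0,0,-0.4],
  ],
  twist=[
    [0,0,0],
    [0,0,0],
    [0,0,0],
    [0,0,0],
    [0,0,0],
    [0,0,0],
    [0,0,0],
    [0,0,0],
  ],
  gripper=[-1,1,1,1,1,1,1,1],
)

```text
time: 18.65
tool_pos: [0.5387, 0.2412, 0.3972]
ee_rot: [-3.137, -0.003, 2.511]
wrist_force: [-1.1, -0.4, -0.4]
width: 0.0936
finger_force: 0.0
```

Emit:
play_rows(
  translation=[
    [0,0,-0.6],
    [0,0,-0.8],
    [0,0,-0.8],
    [0,0,-0.8],
    [0,0,0],
    [0,0,0],
  ],
  twist=[
    [0,0,0],
    [0,0,0],
    [0,0,0],
    [0,0,0],
    [0,0,0],
    [0,0,0],
  ],
  gripper=[1,1,1,1,1,1],
)

```text
time: 19.25
tool_pos: [0.539, 0.2412, 0.5205]
ee_rot: [3.14, 0.001, 2.511]
wrist_force: [0.2, -0.4, -0.1]
width: 0.094
finger_force: 0.0
```

```bash
python3 - <<'E'
from h import *
o=robot.get_obs();print(o['time'],o['tool_pos'],o['wrist_force'],o['width'])
a=save('scene','s7')
for n in ['sleeve','sleeve_mid','hub_seat']:
    for d in robot.spot_point(n,'scene')[:5]: print(n,round(d['score'],2),np.round(d['centre'],3))
cv2.imwrite('pics/s7c.png',cv2.resize(a[60:320,70:350],None,fx=2.1,fy=2.1,interpolation=2)[:,:,::-1])
print((proj('scene',[[.539,.2407,.143],[.539,.2407,.233]])-[70,60])*2.1)
E
```

```text
19.25 [0.53895923 0.2412388  0.52049607] [ 0.20034181 -0.43711265 -0.08091704] 0.09402418356212262
sleeve 0.93 [ 0.401 -0.105 -0.002]
sleeve 0.86 [ 0.564 -0.131 -0.001]
sleeve 0.84 [ 0.472 -0.07  -0.001]
sleeve 0.66 [0.536 0.243 0.143]
sleeve_mid 0.72 [ 0.564 -0.134  0.049]
sleeve_mid 0.67 [0.536 0.242 0.188]
sleeve_mid 0.61 [ 0.402 -0.107  0.049]
sleeve_mid 0.56 [ 0.471 -0.068  0.048]
[[434.85944245 152.03612238]
 [438.90796297  87.89115196]]
```

View pics/s7c.png

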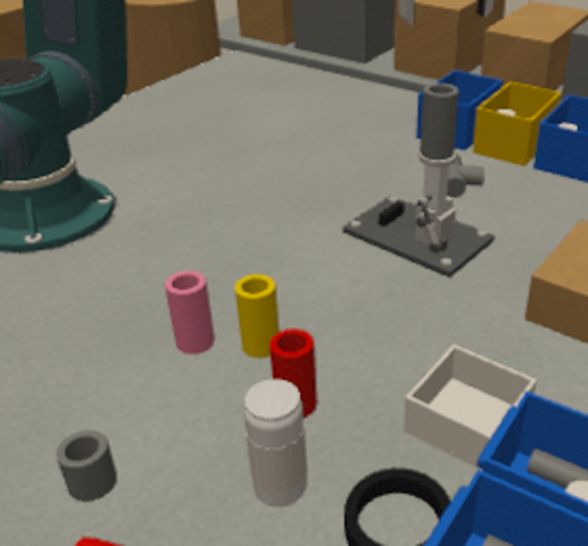

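The tall sleeve sits on the collar, upright, with its end at (437,152) as predicted. The other parts in view are where they were.

```bash
python3 -c "
from bench import robot
print(robot.close_job())"
```

```text
the job is handed in; nothing more can be done
None
```

The mast is up and stays upright by itself, and the tall grey sleeve was lowered gently until it sat home on the collar; everything else in view in the last picture is where it was, and the job was handed in at about 19 s of the 61 s.

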